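# Check the two trolley brake levers

## Task

The two brake handles of the sample trolley stand on the bench for a check that each lever stops short of its bar. With the outside of the closed fingers, press the red lever in to its firm stop without forcing it, hold it there for a good second and let it spring right back, then press the blue lever in to its stop the same way and finish while still holding it there, so that its gap can be read. Do not pinch the levers, push on the bars or disturb the things lying around.

Things in the scene. Friction and masses are not known exactly. Their poses are not given: they have to be found in the camera images.
- red_stand: bench stand bolted down (it does not move) that carries the red brake handle: grey foot plate 110 x 165 x 12 mm, two posts with saddles. Origin: centre of its underside, on the bench. Its z is up; its y runs along the bar; its x points from the lever straight to the bar, so +x of the stand is the direction in which the lever is pressed in
- red_bar: fixed hand bar of the red handle with the lever's clamp and fork: 30 mm thick, black grip, lies along the stand's y from y = -92 to +90 mm, axis at x = +22 mm, 100 mm above the bench (top at 116 mm; clamp top at 118 mm). Same origin and axes as the stand
- red_lever (a joint): angle of the red lever about its upright pivot: 0 = at rest, out; 0.30 rad = pressed in to its firm stop, where a clear gap of about 25 mm to the bar is left. A spring pushes it back: about 2.5 N at the press point at rest, about 6 N just before the stop; let go, it returns to 0 by itself. Rising value = towards the bar; seen from above it turns anticlockwise
- red_pivot (a point): the red lever's pivot (fixed to the stand at x = -30, y = +60 mm, 100 mm above the bench; the axis is upright)
- red_pad (a point): press point, on the middle of the outer face (the face away from the bar) of the red lever's coloured sleeve, 90 mm from the pivot, 100 mm above the bench; it moves with the lever, about 27 mm from rest to the stop. Its x is square to that face and points into the lever, its y points along the lever to the pivot; at rest the lever's x axis is turned 0.22 rad clockwise (seen from above) from the stand's
- red_blade: red lever: aluminium blade with a red sleeve 83 mm long, 11 mm thick and 18 mm tall (from 91 to 109 mm above the bench) and a red ball end 121 mm from the pivot. Origin at the pivot, blade along its -y, its +x faces the bar. Free air beneath it down to the foot plate (12 mm above the bench)
- red_inner: black liner strip on the bar side of the red lever's sleeve; no finger goes there
- blue_stand: bench stand bolted down (it does not move) that carries the blue brake handle: grey foot plate 110 x 165 x 12 mm, two posts with saddles. Origin: centre of its underside, on the bench. Its z is up; its y runs along the bar; its x points from the lever straight to the bar, so +x of the stand is the direction in which the lever is pressed in
- blue_bar: fixed hand bar of the blue handle with the lever's clamp and fork: 30 mm thick, black grip, lies along the stand's y from y = -92 to +90 mm, axis at x = +22 mm, 100 mm above the bench (top at 116 mm; clamp top at 118 mm). Same origin and axes as the stand
- blue_lever (a joint): angle of the blue lever about its upright pivot: 0 = at rest, out; 0.30 rad = pressed in to its firm stop, where a clear gap of about 25 mm to the bar is left. A spring pushes it back: about 2.5 N at the press point at rest, about 6 N just before the stop; let go, it returns to 0 by itself. Rising value = towards the bar; seen from above it turns anticlockwise
- blue_pivot (a point): the blue lever's pivot (fixed to the stand at x = -30, y = +60 mm, 100 mm above the bench; the axis is upright)
- blue_pad (a point): press point, on the middle of the outer face (the face away from the bar) of the blue lever's coloured sleeve, 90 mm from the pivot, 100 mm above the bench; it moves with the lever, about 27 mm from rest to the stop. Its x is square to that face and points into the lever, its y points along the lever to the pivot; at rest the lever's x axis is turned 0.22 rad clockwise (seen from above) from the stand's
- blue_blade: blue lever: aluminium blade with a blue sleeve 83 mm long, 11 mm thick and 18 mm tall (from 91 to 109 mm above the bench) and a blue ball end 121 mm from the pivot. Origin at the pivot, blade along its -y, its +x faces the bar. Free air beneath it down to the foot plate (12 mm above the bench)
- blue_inner: black liner strip on the bar side of the blue lever's sleeve; no finger goes there
- petri: petri dish, 57 mm wide, 14 mm high, loose; origin at the centre of its underside. Leave alone
- marker: red and white marker pen lying down, 135 mm long, 17 mm thick, loose; origin at the centre of its underside, along its y. Leave alone
- tube: 50 ml tube with orange cap standing up, 36 mm wide, 113 mm high, loose; origin at the centre of its underside. Leave alone
- timer: white timer, 62 x 62 x 14 mm, loose; origin at the centre of its underside. Leave alone

How it is judged:
On the way, in this order (a step that is already met when the one before it is completed fails the run):
1. the fingers hold the red lever in at its stop (value of joint red_lever above 0.27 rad and contact force between the fingers and red_blade above 3 N), for 0.7 s.
2. the red lever is back at rest and untouched (value of joint red_lever below 0.03 rad and contact force between the fingers and red_blade below 0.2 N), for 0.2 s.
3. the fingers hold the blue lever in at its stop (value of joint blue_lever above 0.27 rad and contact force between the fingers and blue_blade above 3 N), for 0.2 s.
At the end, for the whole second after the job is handed in: the fingers hold the blue lever still at its stop (angle over 0.27 rad of 0.30, contact force over 3 N), and the red lever is back at rest (under 0.03 rad) (all of step 3 and velocity of joint blue_lever below 0.1 rad/s and value of joint red_lever below 0.03 rad); the arm keeps its last pose, push and grip.
It fails at once if one of the loose things (petri dish, marker, tube, timer) was moved more than 15 mm (distance of any of petri, marker, tube, timer from where it was at the start of the episode above 0.015 m).
It fails at once if a finger reached behind a lever and touched its bar side (pinching it) (contact force between the fingers and red_inner above 0.5 N or contact force between the fingers and blue_inner above 0.5 N).
It fails at once if a finger pressed on a bar or its clamp with more than 3 N (contact force between the fingers and red_bar above 3 N or contact force between the fingers and blue_bar above 3 N).
It fails at once if a lever was forced with more than 40 N (contact force between the fingers and red_blade above 40 N or contact force between the fingers and blue_blade above 40 N).
It also fails if it takes over 42 s, if anything falls off the work surface, if the arm or the gripper's body presses on something with over 40 N, if the wrist force passes 120 N, or if a joint passes its speed limit or range.

## Robot

A 6-joint arm with a two-finger parallel gripper is mounted at the origin on a cart in front of the work surface, level with it; the furniture and walls round the work are solid. World frame = base frame: x ahead of the robot, y to its left, z up, the work surface at z = 0. Lengths are in m, angles in rad, forces in N, time in s.
With the tool pointing down it reaches from about 0.35 to 0.775 m from the base axis. Payload 7.3 kg.
Tool frame: the origin (TCP) lies at the centre of the arm's flange, where the gripper is bolted on; the fingertips stand 178 mm ahead of it and the grasp point (between the pads) lies 159 mm ahead of it; z points along the fingers, y is the line along which they close (so a half turn about z gives the same grasp; the last joint's range is limited). The gripper opens to 92 mm and grips with 3 to 60 N. Pads are 19 mm wide; open, the fingers measure 130 mm over their backs; the gripper's body (75 mm by 190 mm) begins 47 mm behind the grasp point.
Start: joints at [-1.332, 0.342, 1.524, -0, 1.275, -0.146], TCP at [0.197, -0.487, 0.405] pointing down, gripper open.
Joint ranges: [-2.53, 2.53], [-0.77, 2.02], [0.04, 2.7], [-1, 4.14], [0.28, 2.66], [-3.11, 3.11]. Speed limits (rad/s): [2.57, 2.57, 3.14, 3.14, 3.14, 3.14].

## Interface

Orientations are given as [roll, pitch, yaw] about the fixed x, y, z axes, in that order (R = Rz(yaw) Ry(pitch) Rx(roll)).
In Python, from cell import telemetry, vision, ticket gives the robot as it stands.
- The arm moves only by the shell command python3 -m crank 'ROWS' [FORCE]. ROWS is JSON, a list of rows, each a list of 5 numbers: the gripper command: -1 is shut, 1 is fully open, values between are in proportion, then the shift along the tool's x, y, z in mm, then the turn about the tool's z in rad. In form: [[fingers, dx, dy, dz, roll], ...]. A call has 1 to 12 rows; each row is the pose to reach, as a shift and turn from the pose commanded when the call began, along the tool's axes at that moment; what a row does not reach only later rows make up. A row lasts 1/12 s, in which the tool goes at most 41.7 mm and 7.16 degrees, less where a joint would pass 70% of its speed; a pose out of reach is approached as far as the arm can. A call with a gripper value outside its range is refused whole. The fingers move at their own pace and stop on an object; FORCE is the grip in N (left out, the last holds). Time passes only in rows, so rows that repeat a pose let the fingers close. It gives the time, the measured TCP pose, the force, the opening and the grip force at its end, in the units of the state.
- telemetry.observe(): the state, without advancing time (a new reading comes with each control period).
- vision.read_camera(name): name is "scene" or "top" or "wrist"; returns (picture, depth): 384x512x3 uint8, red, green, blue; 384x512 float32, m along the optical axis (not along the pixel's ray), 0 where there is no reading.
- vision.get_calibration(name): a dict with "camera_matrix" (3x3 intrinsics, pixels), "rvec" (rotation vector, rad) and "tvec" (3), from world to camera coordinates, as OpenCV has them. Camera axes: x right, y down, z forward; pixel columns grow to the right and rows downward; lengths in m; the calibration is good to about 2 mm. The wrist camera is an equidistant fisheye: a pixel r from the principal point sees the ray r / f radians off the axis. A picture is of the moment at which its call begins: read the wrist's pose just before it. get_calibration takes no time and is no camera call; for the wrist camera it gives the pose at the moment of the call.
- ticket.hand_in(): hands the job in; it is judged then, once.
The state is a dict: "time": time; "qpos": joint angles; "qvel": joint speeds; "joint_efforts": joint torques, N m; "tool_pos": TCP position; "tool_rot": TCP orientation; "contact_force": force on the tool from outside, world axes, zero at the start; "torque": the same for the moment, N m; "opening": finger opening in m; "grip_force": force on a finger pad.
Only numpy, scipy, OpenCV 4.12 (cv2) and the standard library are available. Lean on these libraries where they do the work, as an engineer would, in place of code of your own. Each camera call takes 0.05 s, during which the arm holds its last target. There are 200 camera calls.

## Working session

There is one attempt and no reset: what is moved stays moved. The work goes in short steps, Python scripts to look and compute and a shell command to move; the robot and the scene stay as the last step left them, time stands still between calls to the robot, and variables do not carry over. Pictures are saved under pics/ and viewed, at most 10 in all, crops included, and the job is handed in when it is done.

```bash
mkdir -p pics; python3 - <<'E'
from cell import telemetry, vision
import cv2,numpy as np
s=telemetry.observe(); print(s)
for n in ("scene","top"):
    p,d=vision.read_camera(n); cv2.imwrite(f"pics/{n}1.png",p[:,:,::-1]); np.save(f"pics/{n}1.npy",d)
    print(vision.get_calibration(n))
E
```

```text
{'time': 0.0, 'qpos': array([-1.33200076e+00,  3.42748074e-01,  1.52500617e+00, -3.37651962e-05,
        1.27539021e+00, -1.45982955e-01]), 'qvel': array([ 7.28499764e-05, -2.13482031e-04,  3.51821372e-05,  2.17293236e-04,
       -6.80721750e-04, -5.95232440e-04]), 'joint_efforts': array([-3.71881947e-05, -4.31253612e+01, -2.44214541e+01,  7.16950418e-02,
        5.60183125e-02, -1.01055016e-04]), 'tool_pos': array([ 0.19705507, -0.48647799,  0.40403538]), 'tool_rot': array([-3.14005266e+00, -1.93788482e-04,  3.84788225e-01]), 'contact_force': array([ 1.56295271e-01, -1.56320429e-05, -5.76517735e-01]), 'torque': array([ 0.00342241,  0.02525024, -0.04933829]), 'grip_force': 0.0, 'opening': 0.09171013465974133}
{'camera_matrix': array([[350.0599197 ,   0.        , 257.48834464],
       [  0.        , 350.0599197 , 188.63696749],
       [  0.        ,   0.        ,   1.        ]]), 'rvec': array([ 2.37725799, -0.56110509,  0.20620655]), 'tvec': array([-0.46349939,  0.34360447,  0.6962687 ])}
{'camera_matrix': array([[365.03444401,   0.        , 252.88606972],
       [  0.        , 365.03444401, 188.27597608],
       [  0.        ,   0.        ,   1.        ]]), 'rvec': array([ 2.17962619, -2.18971781,  0.12347602]), 'tvec': array([0.10440553, 0.58572199, 0.94046539])}
```

View pics/top1.png

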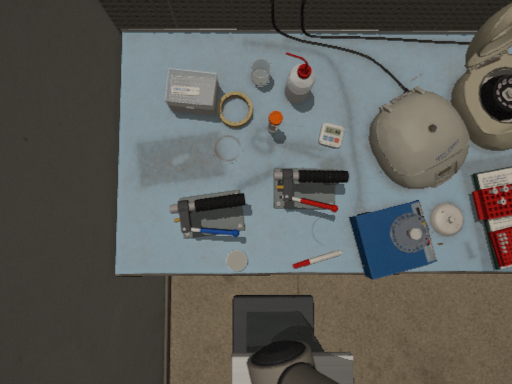

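View pics/scene1.png

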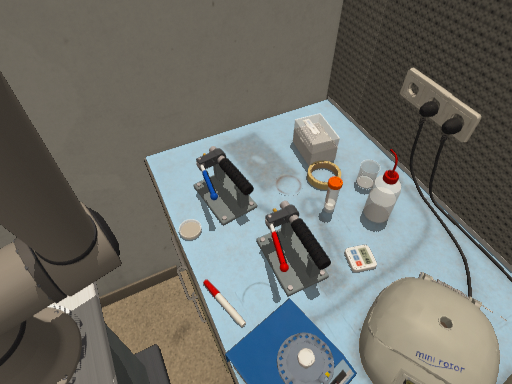

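Top view: red lever is at about (315,203) with its bar at (320,177). Blue lever is at (213,231) with its bar at (218,203). Bars lie away from the robot (+x), and the pivots are on the left (+y). The petri dish is at (237,261) and the marker at (317,259), both on the near side. Next I measure the levers.

```bash
cat > h.py <<'E'
import numpy as np,cv2
from cell import vision
def world(n,uv,d):
    c=vision.get_calibration(n);K=c["camera_matrix"];R=cv2.Rodrigues(c["rvec"])[0]
    uv=np.atleast_2d(uv).astype(float)
    r=np.c_[(uv-[K[0,2],K[1,2]])/K[0,0],np.ones(len(uv))]
    return (r*np.asarray(d).reshape(-1,1)-c["tvec"])@R
def mask(img,col):
    p=img.astype(int); r,g,b=p[...,2],p[...,1],p[...,0]
    return (r>110)&(g<70)&(b<70) if col=="red" else (b>90)&(r<70)&(g<110)&(b>1.4*g)
E
python3 - <<'E'
from h import *
roi={("top","red"):(285,190,345,216),("top","blue"):(185,220,246,242),("scene","red"):(262,222,295,276),("scene","blue"):(196,160,222,204)}
for (n,c),(x0,y0,x1,y1) in roi.items():
    im=cv2.imread(f"pics/{n}1.png");d=np.load(f"pics/{n}1.npy")
    m=mask(im,c);z=np.zeros_like(m);z[y0:y1,x0:x1]=1;m&=z&(d>0)
    v,u=np.nonzero(m);P=world(n,np.c_[u,v],d[v,u])
    k=(P[:,2]>.088)&(P[:,2]<.125);P=P[k]
    q=P[(P[:,2]<.113)]
    mu=np.median(q,0);w=np.linalg.svd(q[:,:2]-q[:,:2].mean(0),full_matrices=False)[2][0]
    w*=np.sign(w[1]);t=(q[:,:2]-mu[:2])@w;s=(q[:,:2]-mu[:2])@[-w[1],w[0]]
    print(n,c,len(P),"mean",q.mean(0).round(4),"dir",w.round(3),"ang",np.arctan2(-w[0],w[1]).round(3),"t",np.percentile(t,[0,2,98,100]).round(4),"s",np.percentile(s,[2,50,98]).round(4),"z",np.percentile(P[:,2],[5,50,95]).round(4))
    print("  ends",(mu[:2]+w*t.min()).round(4),(mu[:2]+w*t.max()).round(4))
# bars & foot plates from top depth
d=np.load("pics/top1.npy");v,u=np.mgrid[0:384,0:512];P=world("top",np.c_[u.ravel(),v.ravel()],d.ravel()).reshape(384,512,3)
im=cv2.imread("pics/top1.png")
for c,(x0,y0,x1,y1) in {"red":(268,160,355,215),"blue":(165,185,250,242)}.items():
    S=P[y0:y1,x0:x1];I=im[y0:y1,x0:x1].max(2)
    q=S[(S[...,2]>.1)&(S[...,2]<.125)&(I<50)][:,:2]
    (cx,sz,a)=cv2.minAreaRect((q*1000).astype(np.float32));w=np.linalg.svd(q-q.mean(0),full_matrices=False)[2][0];w*=np.sign(w[1])
    print(c,"bar",cx,sz,"ang",np.arctan2(-w[0],w[1]))
for k,(uu,vv) in {"petri":(237,261),"mark1":(297,266),"mark2":(338,253),"tube":(275,118),"timer":(332,135)}.items(): print(k,P[vv,uu].round(3))
E
```

```text
top red 151 mean [ 0.5382 -0.059   0.1087] dir [0.234 0.972] ang -0.237 t [-0.0422 -0.0399  0.0455  0.0485] s [-0.0065 -0.0007  0.005 ] z [0.1058 0.1086 0.112 ]
  ends [ 0.5275 -0.1   ] [ 0.5488 -0.0119]
top blue 158 mean [0.475  0.182  0.1083] dir [0.074 0.997] ang -0.074 t [-0.0432 -0.041   0.0452  0.0471] s [-0.0069 -0.0007  0.0049] z [0.1056 0.1083 0.1115]
  ends [0.4711 0.1396] [0.4778 0.2297]
scene red 209 mean [ 0.5379 -0.0649  0.1077] dir [0.235 0.972] ang -0.237 t [-0.0361 -0.0347  0.0526  0.0552] s [-0.0066  0.0006  0.007 ] z [0.103  0.1083 0.1104]
  ends [ 0.5294 -0.1023] [ 0.5509 -0.0136]
scene blue 131 mean [0.4755 0.176  0.1076] dir [0.083 0.997] ang -0.083 t [-0.0356 -0.0333  0.0538  0.0577] s [-0.0066  0.0009  0.0068] z [0.103  0.1082 0.1102]
  ends [0.4728 0.137 ] [0.4805 0.23  ]
red bar (586.54150390625, -43.720802307128906) (166.26663208007812, 74.53475189208984) ang 0.00016503208631959583
blue bar (518.6630859375, 196.46807861328125) (81.02197265625, 150.12249755859375) ang 0.1430971497915559
petri [0.395 0.144 0.014]
mark1 [ 0.381 -0.014  0.015]
mark2 [ 0.414 -0.123  0.015]
tube [0.751 0.048 0.114]
timer [ 0.733 -0.115  0.014]
```

```bash
python3 -m crank '[[-1,436,-283,0,0.385],[-1,436,-283,0,0.385],[-1,436,-283,0,0.385],[-1,436,-283,0,0.385],[-1,436,-283,0,0.385],[-1,436,-283,0,0.385],[-1,436,-283,0,0.385],[-1,436,-283,0,0.385],[-1,436,-283,0,0.385],[-1,436,-283,0,0.385],[-1,436,-283,0,0.385],[-1,436,-283,0,0.385]]' 20
```

```text
time: 1.1
tool_pos: [0.4804, -0.0804, 0.4046]
tool_rot: [3.142, 0.0, -0.0]
contact_force: [1.1, -1.8, 0.1]
opening: 0.0167
grip_force: 0.0
```

```bash
python3 -m crank '[[-1,0,0,0,0],[-1,0,0,0,0],[-1,0,0,0,0],[-1,0,0,0,0]]'; python3 - <<'E'
from h import *
p,d=vision.read_camera("wrist");cv2.imwrite("pics/w1.png",p[:,:,::-1]);np.save("pics/w1.npy",d)
print(vision.get_calibration("wrist"))
E
```

```text
time: 1.43
tool_pos: [0.4792, -0.0834, 0.4045]
tool_rot: [3.141, 0.001, -0.002]
contact_force: [-0.2, -0.2, -0.4]
opening: 0.0007
grip_force: 0.0
{'camera_matrix': array([[297.31863964,   0.        , 257.34727868],
       [  0.        , 297.31863964, 189.47867084],
       [  0.        ,   0.        ,   1.        ]]), 'rvec': array([-2.09077468,  2.09171838,  0.25858791]), 'tvec': array([-0.08272168,  0.43466052,  0.50569498])}
```

View pics/w1.png

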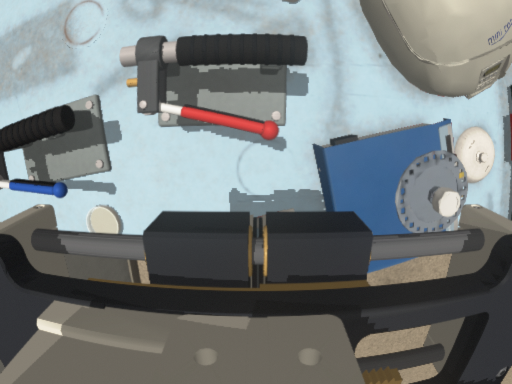

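The wrist view shows the shut fingers at u≈150–368, v≈212–285. The red sleeve runs (182,110)–(275,130), with its bar above it, and the petri dish is at (103,220). I'll measure the finger block and the red lever from this view.

```bash
cat >> h.py <<'E'
def wworld(c,uv,d):
    K=c["camera_matrix"];R=cv2.Rodrigues(np.array(c["rvec"]))[0];uv=np.atleast_2d(uv).astype(float)
    r=cv2.fisheye.undistortPoints(uv[:,None],K,np.zeros(4))[:,0]
    return (np.c_[r,np.ones(len(r))]*np.asarray(d).reshape(-1,1)-c["tvec"])@R
E
python3 - <<'E'
from h import *
c=vision.get_calibration("wrist");d=np.load("pics/w1.npy");im=cv2.imread("pics/w1.png")
tp=np.array([.4792,-.0834,.4045])
for uv in [(160,216),(248,216),(300,216),(360,216),(200,230),(320,230),(200,270),(320,270),(160,280),(360,280)]:
    print(uv,(wworld(c,uv,d[uv[1],uv[0]])-tp).round(4)[0])
m=mask(im,"red");m[:,:140]=0;m[160:]=0;m[:,300:]=0
v,u=np.nonzero(m&(d>0));P=wworld(c,np.c_[u,v],d[v,u]);P=P[(P[:,2]>.1)&(P[:,2]<.118)]
mu=P.mean(0);w=np.linalg.svd(P[:,:2]-mu[:2],full_matrices=False)[2][0];w*=np.sign(w[1]);t=(P[:,:2]-mu[:2])@w
print(mu,w,(mu[:2]+w*t.min()),(mu[:2]+w*t.max()))
E
```

```text
(160, 216) [ 0.0362  0.0299 -0.1023]
(248, 216) [ 0.037   0.0029 -0.1009]
(300, 216) [ 0.0361 -0.0126 -0.1033]
(360, 216) [-0.0404 -0.1139 -0.3199]
(200, 230) [ 0.0366  0.0151 -0.0906]
(320, 230) [ 0.0366 -0.0161 -0.0906]
(200, 270) [ 0.0266  0.0152 -0.0872]
(320, 270) [ 0.0261 -0.0164 -0.0879]
(160, 280) [ 0.022   0.0274 -0.0885]
(360, 280) [ 0.0218 -0.0286 -0.0885]
[ 0.53930102 -0.05957299  0.10804788] [0.22760491 0.97375357] [ 0.52960138 -0.10107061] [ 0.55031768 -0.01244084]
```

```bash
python3 -m crank '[[-1,14,-23,40,0],[-1,14,-23,80,0],[-1,14,-23,120,0],[-1,14,-23,148,0],[-1,14,-23,148,0],[-1,14,-23,148,0],[-1,14,-23,148,0],[-1,14,-23,148,0]]'; python3 -m crank '[[-1,6,0,0,0],[-1,12,0,0,0],[-1,16,0,0,0],[-1,20,0,0,0],[-1,24,0,0,0],[-1,28,0,0,0],[-1,28,0,0,0],[-1,28,0,0,0],[-1,28,0,0,0]]'
```

```text
time: 2.15
tool_pos: [0.4945, -0.0602, 0.2591]
tool_rot: [3.14, -0.004, -0.001]
contact_force: [0.2, 0.6, -0.4]
opening: 0.0004
grip_force: 0.0
time: 2.9
tool_pos: [0.5215, -0.0594, 0.2566]
tool_rot: [-3.141, 0.001, -0.0]
contact_force: [-1.9, 0.5, 0.7]
opening: 0.0007
grip_force: 1.1
```

```bash
python3 -m crank '[[-1,4,0,0,0],[-1,8,0,0,0],[-1,12,0,0,0],[-1,16,0,0,0],[-1,18,0,0,0],[-1,18,0,0,0],[-1,18,0,0,0]]'; python3 -m crank '[[-1,2,0,0,0],[-1,4,0,0,0],[-1,4,0,0,0],[-1,4,0,0,0]]'
```

```text
time: 3.48
tool_pos: [0.5399, -0.0598, 0.2565]
tool_rot: [3.141, 0.001, -0.0]
contact_force: [-4.0, -4.1, 0.3]
opening: 0.0003
grip_force: 2.2
time: 3.82
tool_pos: [0.5435, -0.0599, 0.2565]
tool_rot: [3.141, 0.002, 0.0]
contact_force: [-6.7, -4.0, 2.5]
opening: 0.0003
grip_force: 3.3
```

```bash
python3 -m crank '[[-1,1,0,0,0],[-1,1,0,0,0],[-1,1,0,0,0]]'; python3 -m crank '[[-1,1,0,0,0],[-1,1,0,0,0],[-1,1,0,0,0]]'
```

```text
time: 4.07
tool_pos: [0.5444, -0.0599, 0.2565]
tool_rot: [3.141, 0.003, 0.0]
contact_force: [-7.2, -4.2, 1.6]
opening: 0.0007
grip_force: 3.5
time: 4.32
tool_pos: [0.5454, -0.06, 0.2564]
tool_rot: [3.141, 0.003, 0.0]
contact_force: [-6.7, -5.2, 3.0]
opening: 0.0002
grip_force: 3.7
```

```bash
python3 -m crank '[[-1,1,0,0,0],[-1,1,0,0,0],[-1,1,0,0,0]]'; python3 -m crank '[[-1,1,0,0,0],[-1,1,0,0,0],[-1,1,0,0,0]]'
```

```text
time: 4.57
tool_pos: [0.5463, -0.06, 0.2564]
tool_rot: [3.141, 0.003, 0.0]
contact_force: [-7.0, -5.0, 2.2]
opening: 0.0007
grip_force: 3.8
time: 4.82
tool_pos: [0.5473, -0.06, 0.2564]
tool_rot: [3.141, 0.003, 0.0]
contact_force: [-8.2, -4.8, 1.2]
opening: 0.0003
grip_force: 3.9
```

```bash
python3 -m crank '[[-1,1,0,0,0],[-1,1,0,0,0],[-1,1,0,0,0]]'; python3 -m crank '[[-1,1,0,0,0],[-1,1,0,0,0],[-1,1,0,0,0]]'
python3 - <<'E'
from h import *
for n in ("scene","wrist"):
    p,d=vision.read_camera(n);np.save(f"pics/{n}2.npy",d);cv2.imwrite(f"pics/{n}2.png",p[:,:,::-1])
E
```

```text
time: 5.07
tool_pos: [0.5481, -0.06, 0.2564]
tool_rot: [3.141, 0.004, 0.0]
contact_force: [-8.5, -5.5, 3.1]
opening: 0.0007
grip_force: 4.5
time: 5.32
tool_pos: [0.5486, -0.06, 0.2564]
tool_rot: [3.141, 0.005, 0.001]
contact_force: [-12.2, -6.1, 4.8]
opening: 0.0007
grip_force: 6.1
```

View pics/wrist2.png

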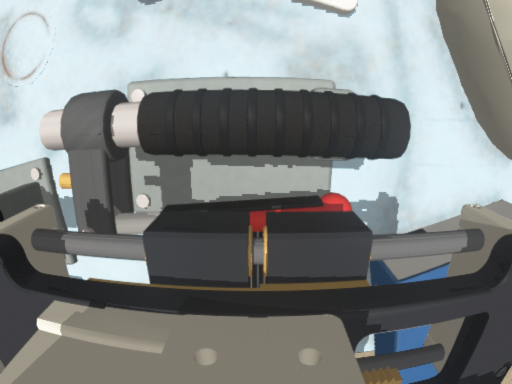

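The wrist view shows the red sleeve and ball at (260–350, 205), nearly parallel to the bar and clear of it. The force is climbing and the tool is lagging at the predicted stop of x≈0.549. I'll add 1 mm and hold.

```bash
python3 -m crank '[[-1,1,0,0,0],[-1,1,0,0,0],[-1,1,0,0,0],[-1,1,0,0,0],[-1,1,0,0,0],[-1,1,0,0,0],[-1,1,0,0,0],[-1,1,0,0,0],[-1,1,0,0,0]]'; python3 - <<'E'
from h import *
p,d=vision.read_camera("wrist");c=vision.get_calibration("wrist")
m=mask(p[:,:,::-1],"red");m[215:]=0;m[:,:240]=0;m[:,370:]=0
v,u=np.nonzero(m&(d>0));P=wworld(c,np.c_[u,v],d[v,u]);P=P[(P[:,2]>.09)&(P[:,2]<.12)]
E=P[P[:,1]<np.percentile(P[:,1],60)];print(len(P),"ball",E.mean(0),P.min(0),P.max(0))
E
```

```text
time: 6.17
tool_pos: [0.549, -0.06, 0.2564]
tool_rot: [3.141, 0.007, 0.001]
contact_force: [-16.1, -5.9, 6.7]
opening: 0.0004
grip_force: 7.7
526 ball [ 0.57439957 -0.0960825   0.10550413] [ 0.56929471 -0.10411146  0.09764167] [ 0.57759594 -0.05621873  0.11000087]
```

```bash
python3 -m crank '[[-1,0,0,0,0],[-1,0,0,0,0],[-1,0,0,0,0],[-1,0,0,0,0],[-1,0,0,0,0],[-1,0,0,0,0],[-1,0,0,0,0],[-1,0,0,0,0]]'; python3 -m crank '[[-1,-6,0,0,0],[-1,-14,0,0,0],[-1,-22,0,0,0],[-1,-30,0,0,0],[-1,-40,0,0,0],[-1,-50,0,0,0],[-1,-55,0,0,0],[-1,-55,0,0,0],[-1,-55,0,0,0],[-1,-55,0,0,0],[-1,-55,0,0,0],[-1,-55,0,0,0]]'; python3 - <<'E'
from h import *
p,d=vision.read_camera("wrist");cv2.imwrite("pics/w3.png",p[:,:,::-1])
E
```

```text
time: 6.88
tool_pos: [0.549, -0.06, 0.2564]
tool_rot: [3.141, 0.007, 0.001]
contact_force: [-15.7, -5.5, 7.7]
opening: 0.0001
grip_force: 7.7
time: 7.88
tool_pos: [0.4961, -0.0595, 0.2567]
tool_rot: [3.141, -0.001, -0.0]
contact_force: [0.7, 1.0, 0.6]
opening: 0.0002
grip_force: 0.0
```

View pics/w3.png

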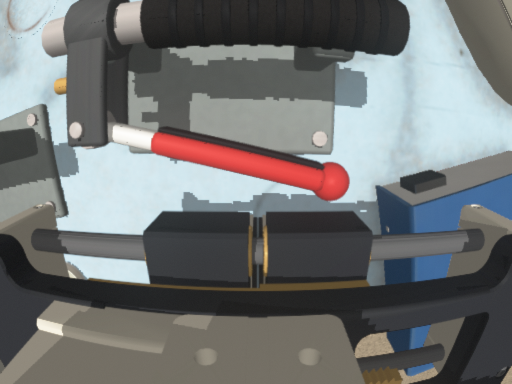

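The red lever has sprung back, with its sleeve at (155,140)–(345,180) and clear of the fingers. On to blue.

```bash
python3 -m crank '[[-1,-20,0,-40,0],[-1,-40,0,-80,0],[-1,-50,-40,-80,-0.1],[-1,-63,-80,-80,-0.16],[-1,-63,-120,-80,-0.16],[-1,-63,-160,-80,-0.16],[-1,-63,-200,-80,-0.16],[-1,-63,-233,-80,-0.16],[-1,-63,-233,-80,-0.16],[-1,-63,-233,-80,-0.16],[-1,-63,-233,-80,-0.16],[-1,-63,-233,-80,-0.16]]'; python3 - <<'E'
from h import *
p,d=vision.read_camera("wrist");c=vision.get_calibration("wrist");cv2.imwrite("pics/w4.png",p[:,:,::-1])
m=mask(p[:,:,::-1],"blue");m[210:]=0;m[:,370:]=0
v,u=np.nonzero(m&(d>0));P=wworld(c,np.c_[u,v],d[v,u]);P=P[(P[:,2]>.1)&(P[:,2]<.118)]
mu=P.mean(0);w=np.linalg.svd(P[:,:2]-mu[:2],full_matrices=False)[2][0];w*=np.sign(w[1]);t=(P[:,:2]-mu[:2])@w
print(len(P),mu,w,np.arctan2(-w[0],w[1]),(mu[:2]+w*t.min()),(mu[:2]+w*t.max()))
E
```

```text
time: 8.93
tool_pos: [0.4329, 0.1727, 0.3366]
tool_rot: [3.141, 0.0, 0.159]
contact_force: [1.0, 0.0, 0.2]
opening: 0.0004
grip_force: 0.0
1717 [0.47637602 0.18036205 0.1083376 ] [0.07460216 0.99721338] -0.07467153654755668 [0.47329948 0.13923775] [0.48014588 0.23075418]
```

View pics/w4.png

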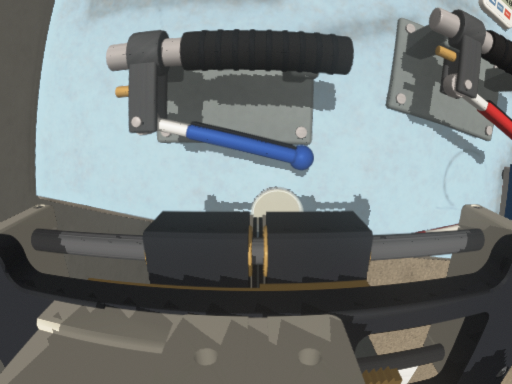

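Wrist view: the blue sleeve runs (190,132)–(300,157), ahead of the fingers and as predicted. The petri dish at (277,200) is well below tip height. I'll descend and press.

```bash
python3 -m crank '[[-1,0,0,30,0],[-1,0,0,60,0],[-1,0,0,80,0],[-1,0,0,80,0],[-1,0,0,80,0],[-1,0,0,80,0]]'; python3 -m crank '[[-1,6,0,0,0],[-1,12,0,0,0],[-1,18,0,0,0],[-1,24,0,0,0],[-1,28,0,0,0],[-1,32,0,0,0],[-1,36,0,0,0],[-1,40,0,0,0],[-1,44,0,0,0],[-1,47,0,0,0],[-1,47,0,0,0],[-1,47,0,0,0]]'
```

```text
time: 9.48
tool_pos: [0.4335, 0.1731, 0.2578]
tool_rot: [-3.142, -0.002, 0.159]
contact_force: [-0.9, 0.5, -0.6]
opening: 0.0004
grip_force: 0.0
time: 10.48
tool_pos: [0.4791, 0.1807, 0.2563]
tool_rot: [3.141, 0.002, 0.16]
contact_force: [-4.6, -3.7, 2.1]
opening: 0.0008
grip_force: 2.3
```

```bash
python3 -m crank '[[-1,2,0,0,0],[-1,4,0,0,0],[-1,4,0,0,0],[-1,4,0,0,0]]'; python3 -m crank '[[-1,1,0,0,0],[-1,1,0,0,0],[-1,1,0,0,0]]';python3 -m crank '[[-1,1,0,0,0],[-1,1,0,0,0],[-1,1,0,0,0]]'
```

```text
time: 10.82
tool_pos: [0.4825, 0.1812, 0.2562]
tool_rot: [3.141, 0.004, 0.16]
contact_force: [-6.7, -5.7, 3.3]
opening: 0.0006
grip_force: 3.6
time: 11.07
tool_pos: [0.4834, 0.1814, 0.2562]
tool_rot: [3.14, 0.004, 0.16]
contact_force: [-7.0, -4.6, 2.6]
opening: 0.0005
grip_force: 3.8
time: 11.32
tool_pos: [0.4843, 0.1815, 0.2562]
tool_rot: [3.14, 0.004, 0.16]
contact_force: [-7.7, -5.7, 2.0]
opening: 0.0008
grip_force: 3.9
```

```bash
python3 -m crank '[[-1,1,0,0,0],[-1,1,0,0,0],[-1,1,0,0,0]]'; python3 -m crank '[[-1,1,0,0,0],[-1,1,0,0,0],[-1,1,0,0,0]]'
```

```text
time: 11.57
tool_pos: [0.485, 0.1816, 0.2562]
tool_rot: [3.14, 0.005, 0.16]
contact_force: [-7.7, -5.2, 2.7]
opening: 0.0006
grip_force: 4.6
time: 11.82
tool_pos: [0.4855, 0.1817, 0.2562]
tool_rot: [3.14, 0.007, 0.161]
contact_force: [-11.8, -6.6, 6.1]
opening: 0.0003
grip_force: 6.2
```

Blue shows the same stop signature as red: the force is rising and the tool lags. I'll add 1 mm, settle, and check both levers.

```bash
python3 -m crank '[[-1,1,0,0,0],[-1,1,0,0,0],[-1,1,0,0,0],[-1,1,0,0,0],[-1,1,0,0,0],[-1,1,0,0,0],[-1,1,0,0,0],[-1,1,0,0,0]]'; python3 - <<'E'
from h import *
p,d=vision.read_camera("wrist");q,_=vision.read_camera("scene")
cv2.imwrite("pics/end.png",np.vstack([p[60:250],q[130:310]])[:,:,::-1])
E
```

```text
time: 12.48
tool_pos: [0.4859, 0.1818, 0.2561]
tool_rot: [3.14, 0.009, 0.161]
contact_force: [-14.0, -8.3, 8.9]
opening: 0.0005
grip_force: 7.7
```

View pics/end.png

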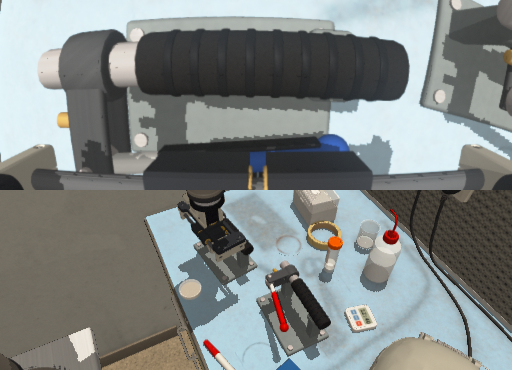

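The blue lever is at its stop, with its ball at (335,147) and a clear gap to the bar. The red lever is out at rest, with its sleeve at (278,307), and the loose things are where they were.

```bash
python3 -c "
from cell import ticket; print(ticket.hand_in())"
```

```text
the job is handed in; nothing more can be done
None
```

I pressed the red lever to its stop, held it there for over a second and let it spring back, then pressed the blue lever to its stop and handed the job in while still holding it there (wrist force about 18 N). The hand-in did not return a verdict.

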